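# Close the sample cell: nut by hand, then one flat with the wrench

### The job

Close the steel sample cell: leaving the wrench in its holder for now, turn the hex nut clockwise by hand until you feel it go tight, and no further. Then lift the wrench out of its holder by its head, lay it flat on the rubber mat and let go, take it again by the handle, and with the wrench alone turn the nut one more flat (a sixth of a turn) clockwise. Lay the wrench back flat on the mat when done, and leave the jar, dish and tin alone.

Things in the scene. Friction and masses are not known exactly. Their poses are not given: they have to be found in the camera images.
- cell: Steel sample cell fixed to the bench: base plate 110 x 110 x 10 mm, upright barrel 84 mm across up to 62 mm height, shoulder 72 mm across up to 68 mm, thin collar 54 mm across up to 72 mm, and the hex nut above. Origin: centre of the underside, z up along the nut's axis. A side port 20 mm across at 36 mm height points along its -x, reaching 72 mm from the axis.
- nut_hex (a point): Centre of the captive steel hex nut on top of the cell: 36 mm across flats (41.6 across corners), from 72 to 100 mm above the bench, with a round boss 28 mm across and 6 mm high on top. The point is 86 mm above the bench; z is the vertical axis; its x axis is the normal of one flat (the other flats at every 60 degrees). The nut does not rise or sink.
- nut (a joint): Turning of the nut on its thread (rad), growing clockwise seen from above. It turns easily (about 0.4 N m) over an unknown part of a turn, between 0.9 and 2.3 rad from the start, until it is hand-tight: there this joint stops and the torque rises, within 0.1 rad of springy give, to about 1.8 N m; further turning happens in joint seat.
- seat (a joint): Tightening of the joint beyond hand-tight (rad): 0 at the start, grows clockwise as nut and collar are turned together against about 1.8 N m, and stays where it is left. One flat is 1.05 rad.
- wrench: Plain steel open-end wrench, 200 mm long, 12 mm thick, lying flat. Origin: on the underside at the centre of the jaw opening (the nut's axis when on the nut); +x points out of the jaws, handle to -x. Jaws open 37.6 mm, flared at the tips (x = 29 mm), throat at x = -21 mm. Head 60 mm wide, its outer sides flat and parallel from x = -36 to 20 mm.
- wrench_handle (a point): Grip point on the wrench's handle, 110 mm behind the jaw centre, 6 mm above the underside (half thickness). The handle is 20 mm wide, from x = -171 to -34 mm of the wrench; the wrench weighs 0.2 to 0.35 kg, its centre of mass at about x = -60 mm.
- holder: Grey plastic wrench holder fixed to the bench: block 130 x 62 x 48 mm with a channel 26 mm wide along its x whose floor is 18 mm above the bench. The wrench's handle lies deep in the channel, out of the fingers' reach; its head sticks out beyond the +x end, 18 to 30 mm above the bench. Origin: centre of the underside.
- holder_rest (a point): On the holder's axis, 106 mm along its +x, 18 mm high: where the wrench's origin rests when it is in the holder (within 4 mm along x).
- mat: Black rubber mat fixed flat on the bench, 180 (x) x 280 (y) x 3 mm. Origin: centre of the underside.
- jar: Bystander: amber glass jar with white cap, 72 mm across, 68 mm tall, origin under its centre.
- dish: Bystander: white ceramic bowl, 84 mm across, 45 mm tall, origin under its centre.
- tin: Bystander: steel tin, 54 mm across, 65 mm tall, origin under its centre.
Mind the look-alikes: they are no part of the job. What is shaped like the cell but orange, turquoise or yellow is not meant.

How it is judged:
On the way, in this order (a step that is already met when the one before it is completed fails the run):
1. the nut is run up hand-tight (nut joint at its stop, seat below 0.3 rad) with the wrench still in its holder (value of joint nut above 2.9 rad and value of joint seat below 0.3 rad and distance between wrench and holder_rest below 0.02 m), for 0.1 s.
2. the wrench lies flat on the mat, let go (x of wrench_handle in the frame of mat between -0.11 and 0.11 m and y of wrench_handle in the frame of mat between -0.16 and 0.16 m and height (world z) of wrench below 0.012 m and height (world z) of wrench_handle below 0.018 m and angle between wrench's own z axis and vertical below 0.1 rad and contact force between the fingers and wrench below 0.1 N and linear speed of wrench below 0.02 m/s), for 0.2 s.
3. the wrench, on the nut, has tightened the joint (seat above 0.65 rad) (value of joint seat above 0.65 rad and horizontal distance between wrench and nut_hex below 0.02 m), for 0.05 s.
At the end, for the whole second after the job is handed in: The joint is tightened 0.65 to 1.45 rad past hand-tight (one flat is 1.05) and the nut has not been turned back more than 0.35 rad from its hand-tight stop; the wrench lies flat and still on the mat (its grip point within the mat's outline, 20 mm over), let go (all of step 2 and value of joint nut above 2.65 rad and value of joint seat between 0.65 and 1.45 rad); the robot touches nothing.
It fails at once if the fingers touch the cell or its nut once the seat has been tightened (more than 0.3 rad past hand-tight) (value of joint seat above 0.3 rad and contact force between the fingers and cell above 0.5 N).
It fails at once if the joint is overtightened (seat beyond 1.45 rad) (value of joint seat above 1.45 rad).
It fails at once if a bystander (jar, dish or tin) is moved 30 mm or tipped (distance of any of jar, dish, tin from where it was at the start of the episode above 0.03 m or angle between any of jar, dish, tin's own z axis and vertical above 0.3 rad).
It also fails if it takes over 72 s, if anything falls off the work surface, if the arm or the gripper's body presses on something with over 40 N, if the wrist force passes 120 N, or if a joint passes its speed limit or range.

### The arm

A 7-joint arm with a two-finger parallel gripper is mounted at the origin on the work surface. World frame = base frame: x ahead of the robot, y to its left, z up, the work surface at z = 0. Lengths are in m, angles in rad, forces in N, time in s.
With the tool pointing down it reaches from about 0.4 to 0.85 m from the base axis. Payload 10.4 kg.
Tool frame: the origin (TCP) lies on the mounting face of the last link; the fingertips stand 173 mm ahead of it and the grasp point (between the pads) lies 155 mm ahead of it (manip.tip_extent is the distance from the TCP to the fingertips, in m); z points along the fingers, y is the line along which they close (so a half turn about z gives the same grasp; the last joint's range is limited). The gripper opens to 85 mm and grips with 20 to 120 N. Pads are 22 mm wide; open, the fingers measure 114 mm over their backs; the gripper's body (76 mm by 85 mm) begins 54 mm behind the grasp point. The pads swing forward as they close: fully open they stand 13 mm farther back than shut.
Start: joints at [1.224, 0.332, -0.065, 1.46, 0.022, 1.35, -0.088], TCP at [0.199, -0.593, 0.405] pointing down, gripper open.
Joint ranges: [-2.6, 2.6], [-0.5, 2.12], [-1.47, 1.34], [0.16, 2.42], [-1.27, 4.41], [0.06, 2.06], [-2.6, 2.6]. Speed limits (rad/s): [2.22, 2.22, 2.79, 2.79, 3.14, 3.14, 3.14].

### API

Orientations are given as a unit quaternion [x, y, z, w].
In Python, from workcell import manip gives the robot as it stands.
- The arm moves only by the tool move_arm, never from a script. Its argument "plan" is one flat list of numbers, 7 for each row, row after row: the turn, a rotation vector about the tool's x, y, z in rad, then the shift along the tool's x, y, z in m, then the finger opening in m, from 0 to 0.0854. In form: [ax, ay, az, dx, dy, dz, gripper, ax, ay, az, dx, dy, dz, gripper, ...]. A call has 1 to 12 rows; each row is the pose to reach, as a shift and turn from the pose commanded when the call began, along the tool's axes at that moment; what a row does not reach only later rows make up. A row lasts 1/8 s, in which the tool goes at most 62.5 mm and 10.7 degrees, less where a joint would pass 70% of its speed; a pose out of reach is approached as far as the arm can. A call with a gripper value outside its range is refused whole. The fingers move at their own pace and stop on an object; "squeeze" is the grip in N (left out, the last holds). Time passes only in rows, so rows that repeat a pose let the fingers close. It gives the time, the measured TCP pose, the force, the opening and the grip force at its end, in the units of the state.
- manip.get_obs(): the state, without advancing time (a new reading comes with each control period).
- manip.camera(name): name is "side" or "top" or "wrist"; returns a dict with "color" (420x560x3 uint8, red, green, blue), "fx", "fy", "cx", "cy" (pixels), "cam_to_world" (4x4, takes a point from camera to world coordinates); the wrist camera has in their place "mount" (4x4, takes a point from camera to tool coordinates, whose origin is the TCP and whose axes are the flange's). Camera axes: x right, y down, z forward; pixel columns grow to the right and rows downward; lengths in m; the calibration is good to about 2 mm. A picture is of the moment at which its call begins: read the wrist's pose just before it. There is no depth.
- manip.hand_in(): hands the job in; it is judged then, once.
Trained networks look in a picture, given as the dict that the camera call returned (one of the last four; its "shot" number tells which), for a name from the list of things; names that differ only in an ending like _2 or _b are one class to them, and where a whole thing is asked for, a point or a joint stands for the part that bears it (a point fixed in the world has none). Each returns a list of dicts, best first, with "conf" (0 to 1); they miss things now and then, are a little off and sometimes report something else, mostly with a low value. They report only what shows in the picture. A call takes as long as a camera call. They do not tell look-alikes from the thing itself.
- manip.look_for(picture, label): "position" ([x, y, z] in m, in the coordinates of the camera as it stood for that picture, good to about 4 mm: the middle of the surface that is visible of it).
- manip.silhouettes(picture, label): "pixels" (420x560 bool, what is visible of it).
- manip.tip_of(picture, label): "position" ([x, y, z] in m, in the coordinates of the camera as it stood for that picture, good to about 4 mm: a listed point, or the origin of a listed thing).
The state is a dict: "clock": time; "joint_pos": joint angles; "joint_velocities": joint speeds; "tau": joint torques, N m; "position": TCP position; "ee_rot": TCP orientation; "ft_force": force on the tool from outside, world axes, zero at the start; "torque": the same for the moment, N m; "grip_width": opening from 0.0 (shut) to 1.0 (fully open); "grasp_force": force on a finger pad.
Only numpy, scipy, OpenCV 4.12 (cv2) and the standard library are available. Lean on these libraries where they do the work, as an engineer would, in place of code of your own. Each camera call takes 0.05 s, during which the arm holds its last target. There are 200 camera calls.

## Working session

There is one attempt and no reset: what is moved stays moved. The work goes in short steps, Python scripts to look and compute and a tool call to move; the robot and the scene stay as the last step left them, time stands still between calls to the robot, and variables do not carry over. Pictures are saved under pics/ and viewed, at most 10 in all, crops included, and the job is handed in when it is done.

Besides the shell and the picture viewer there is one more tool, called in YAML: its name, and indented under it one key for each argument. move_arm: Moves the arm, as the interface text tells. Its arguments: {"type":"object","properties":{"plan":{"type":"array","items":{"type":"number"}},"squeeze":{"type":"number"}},"required":["plan"]}

```bash
mkdir -p pics; ls
cat > h.py <<'E'
import numpy as np, cv2
from scipy.spatial.transform import Rotation as R
from workcell import manip
def T(o):
    M=np.eye(4);M[:3,:3]=R.from_quat(o["ee_rot"]).as_matrix();M[:3,3]=o["position"];return M
def cam(n,save=None):
    o=manip.get_obs();p=manip.camera(n)
    p["M"]=np.array(p["cam_to_world"]) if n!="wrist" else T(o)@np.array(p["mount"])
    if save: cv2.imwrite(f"pics/{save}.png",cv2.cvtColor(p["color"],cv2.COLOR_RGB2BGR))
    return p
def w(p,q): return p["M"][:3,:3]@np.array(q)+p["M"][:3,3]
def px(p,x):
    c=np.linalg.inv(p["M"])@np.r_[x,1];return np.array([p["fx"]*c[0]/c[2]+p["cx"],p["fy"]*c[1]/c[2]+p["cy"]])
def onz(p,uv,z):
    d=p["M"][:3,:3]@np.array([(uv[0]-p["cx"])/p["fx"],(uv[1]-p["cy"])/p["fy"],1]);c=p["M"][:3,3]
    return c+d*(z-c[2])/d[2]
E
cat > a.py <<'E'
from h import *
np.set_printoptions(precision=3,suppress=True)
o=manip.get_obs();print({k:np.round(v,3) for k,v in o.items()})
for n in("top","side"):
    p=cam(n,n)
    for l in("cell","nut_hex","wrench","wrench_handle","holder","holder_rest","mat","jar","dish","tin"):
        for d in manip.tip_of(p,l)[:4]:
            x=w(p,d["position"]);print(n,l,round(d["conf"],2),x,px(p,x).round())
a=cv2.imread("pics/top.png");cv2.imwrite("pics/t.png",a)
E
python3 a.py
```

```text
pics
{'clock': np.float64(0.0), 'joint_pos': array([ 1.224,  0.333, -0.065,  1.461,  0.022,  1.35 , -0.089]), 'joint_velocities': array([ 0.   , -0.001,  0.001,  0.001, -0.   , -0.001,  0.   ]), 'tau': array([  0.   , -62.544,   0.049, -39.161,   0.016,   0.01 ,   0.   ]), 'position': array([ 0.199, -0.592,  0.404]), 'ee_rot': array([ 0.987,  0.161, -0.   , -0.001]), 'ft_force': array([ 0.589,  0.112, -0.239]), 'torque': array([ 0.005, -0.02 ,  0.02 ]), 'grasp_force': np.float64(0.0), 'grip_width': np.float64(1.001)}
top cell 0.96 [ 0.369 -0.286  0.001] [392. 290.]
top cell 0.69 [ 0.569 -0.406 -0.001] [444. 202.]
top cell 0.65 [ 0.793 -0.282 -0.001] [390. 105.]
top nut_hex 0.71 [ 0.568 -0.411  0.088] [463. 201.]
top nut_hex 0.63 [ 0.796 -0.28   0.087] [399.  93.]
top nut_hex 0.59 [ 0.547 -0.226  0.083] [373. 209.]
top nut_hex 0.56 [ 0.373 -0.281  0.085] [400. 294.]
top wrench 0.56 [0.463 0.264 0.014] [149. 244.]
top wrench_handle 0.73 [ 0.546 -0.226  0.087] [374. 210.]
top wrench_handle 0.56 [0.568 0.231 0.023] [164. 197.]
top holder 0.57 [ 0.559  0.228 -0.005] [169. 202.]
top mat 0.
[... 188 characters left out ...]
l 0.95 [ 0.553 -0.229  0.002] [326. 195.]
side cell 0.73 [ 0.801 -0.277 -0.003] [262. 159.]
side cell 0.63 [ 0.568 -0.409  0.   ] [353. 164.]
side nut_hex 0.73 [ 0.797 -0.28   0.082] [263. 134.]
side nut_hex 0.68 [ 0.552 -0.223  0.081] [328. 170.]
side nut_hex 0.65 [ 0.567 -0.407  0.086] [357. 138.]
side wrench 0.81 [0.467 0.265 0.018] [226. 337.]
side wrench_handle 0.77 [0.569 0.23  0.024] [198. 296.]
side holder 0.65 [ 0.565  0.233 -0.003] [200. 307.]
side mat 0.57 [0.561 0.017 0.002] [268. 245.]
side jar 0.84 [ 0.762  0.092 -0.001] [180. 230.]
side dish 0.78 [ 0.75  -0.115 -0.   ] [240. 190.]
side tin 0.67 [ 0.399  0.044 -0.004] [323. 286.]
side tin 0.24 [ 0.553 -0.228  0.003] [326. 195.]
```

View pics/top.png

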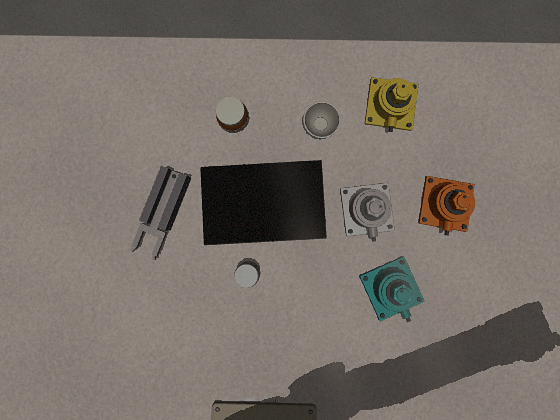

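View pics/side.png

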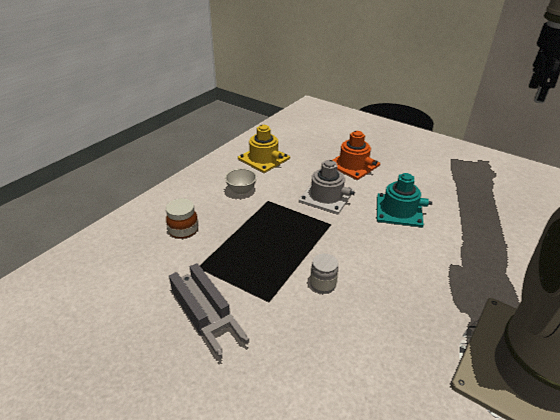

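The one meant is the grey steel cell at top (369,210) and side (328,188). The look-alikes are orange (447,204), turquoise (392,289) and yellow (392,104). I'll confirm it with a crop and work out the first move.

```bash
cat >> h.py <<'E'
np.set_printoptions(precision=4,suppress=True)
def row(x,y,z,yaw,g=0.085):
    o=manip.get_obs();M=T(o)
    Rt=R.from_euler('z',yaw).as_matrix()@np.diag([1,-1,-1.])
    rv=R.from_matrix(M[:3,:3].T@Rt).as_rotvec();d=M[:3,:3].T@(np.array([x,y,z])-M[:3,3])
    print("row",rv.round(4),d.round(4),"rows>=",np.ceil(max(np.linalg.norm(d)/.0625,np.linalg.norm(rv)/.187)),'yaw now',yawof(o).round(4))
def yawof(o): M=T(o);return np.arctan2(M[1,0],M[0,0])
E
python3 - <<'E'
from h import *
a=cv2.imread("pics/top.png");c=cv2.resize(a[170:250,325:415],None,fx=7,fy=7,interpolation=cv2.INTER_CUBIC);cv2.imwrite("pics/crop.png",c)
p=cam("wrist");print(np.array(p["mount"]),p["fx"],p["cx"],p["cy"])
row(.55,-.2265,.40,0.323)
E
```

```text
[[ 0.0012 -0.9613 -0.2755  0.0708]
 [ 1.      0.0014 -0.0003  0.    ]
 [ 0.0006 -0.2755  0.9613  0.0306]
 [ 0.      0.      0.      1.    ]] 322.5122035355588 283.01839754336675 209.6750279475374
row [ 0.0001 -0.      0.0008] [ 0.4493 -0.2353  0.0047] rows>= 9.0 yaw now 0.3238
```

View pics/crop.png

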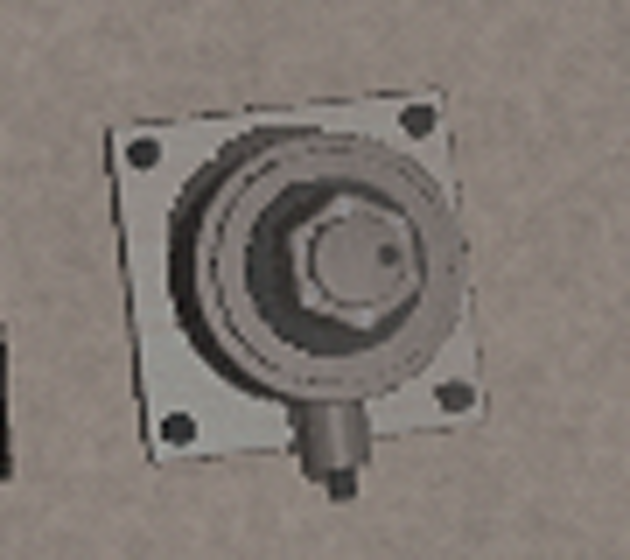

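The crop shows the bare steel cell: hex nut at crop (358,258), port pointing down at (340,460). This is the one meant. Moving above it.

move_arm:
  plan: [0, 0, 0, 0.449, -0.235, 0.0, 0.085, 0, 0, 0, 0.449, -0.235, 0.0, 0.085, 0, 0, 0, 0.449, -0.235, 0.0, 0.085, 0, 0, 0, 0.449, -0.235, 0.0, 0.085, 0, 0, 0, 0.449, -0.235, 0.0, 0.085, 0, 0, 0, 0.449, -0.235, 0.0, 0.085, 0, 0, 0, 0.449, -0.235, 0.0, 0.085, 0, 0, 0, 0.449, -0.235, 0.0, 0.085, 0, 0, 0, 0.449, -0.235, 0.0, 0.085, 0, 0, 0, 0.449, -0.235, 0.0, 0.085, 0, 0, 0, 0.449, -0.235, 0.0, 0.085]
  squeeze: 60

```text
clock: 2.52
position: [0.5489, -0.2286, 0.4047]
ee_rot: [0.987, 0.16, -0.0, 0.0]
ft_force: [-1.1, 0.7, -0.4]
grip_width: 0.992
grasp_force: 0.0
```

```bash
cat > b.py <<'E'
from h import *
o=manip.get_obs();print(o["clock"],o["joint_pos"],o["position"],yawof(o),o["torque"],o["ft_force"])
p=cam("wrist","w1")
for l in("nut_hex","cell"):
    for d in manip.tip_of(p,l)[:4]:
        x=w(p,d["position"]);print(l,round(d["conf"],2),x,px(p,x).round())
s=manip.silhouettes(p,"nut_hex")
for d in s[:2]:
    m=d["pixels"];print(d["conf"],m.sum(),np.argwhere(m).mean(0)[::-1])
c=px(p,[.55,-.2265,.1]).astype(int);a=cv2.imread("pics/w1.png");x0,y0=max(c[0]-75,0),max(c[1]-60,0);print(x0,y0)
cv2.imwrite("pics/w1c.png",cv2.resize(a[y0:y0+120,x0:x0+150],None,fx=5,fy=5,interpolation=cv2.INTER_CUBIC))
E
python3 b.py
```

```text
2.525 [ 0.6269  0.2905 -0.3786  1.5298  0.1099  1.3424 -1.0119] [ 0.5489 -0.2286  0.4047] 0.3211739290096741 [-0.0261 -0.0019  0.0033] [-1.0954  0.7032 -0.3613]
nut_hex 0.87 [ 0.5543 -0.2295  0.0859] [286. 192.]
nut_hex 0.7 [ 0.5653 -0.4029  0.0841] [461. 237.]
nut_hex 0.7 [ 0.374  -0.2795  0.0825] [276. 359.]
cell 0.84 [ 0.3738 -0.2839 -0.0013] [281. 315.]
cell 0.83 [ 0.5475 -0.2238  0.0019] [279. 180.]
cell 0.72 [ 0.5679 -0.407   0.0048] [430. 212.]
0.9 719 [278.5146 351.3825]
0.71 1945 [465.2159 236.1692]
205 138
```

View pics/w1c.png

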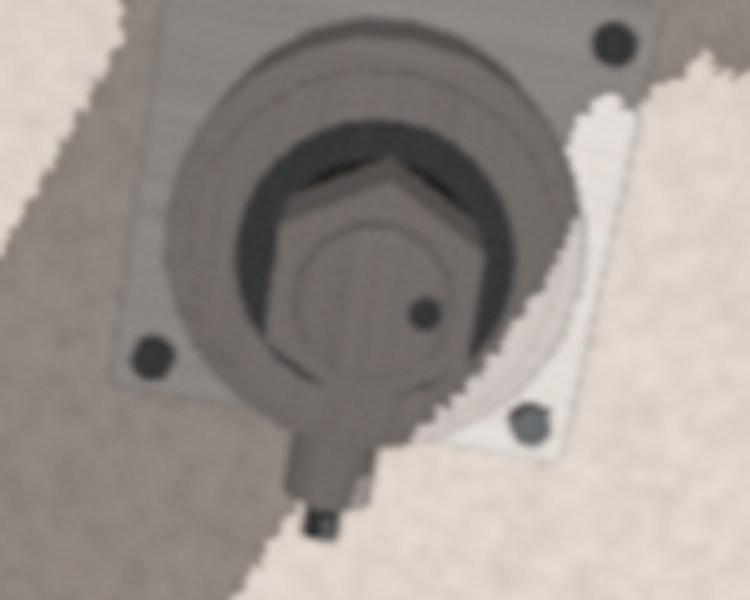

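The enlarged wrist view shows the steel nut: top-face corners at crop (390,183), (278,222), (267,335), (485,250), (472,355), boss centre near (372,302).

Run:
```python
from h import *
p=cam("wrist")
pts=np.array([(390,183),(278,222),(267,335),(485,250),(472,355)])/5+[205,138]
W=np.array([onz(p,q,.1) for q in pts]);print(W)
from scipy.optimize import least_squares
f=lambda v:(lambda q:(np.min(np.linalg.norm(W[:,None,:2]-q[None],axis=2),axis=1)))(v[:2]+.0208*np.c_[np.cos(v[2]+np.arange(6)*np.pi/3),np.sin(v[2]+np.arange(6)*np.pi/3)])
r=min((least_squares(f,[.55,-.227,a]) for a in np.arange(0,1.05,.15)),key=lambda r:r.cost);print(r.x,f(r.x))
c=onz(p,np.array([372,302])/5+[205,138],.106);print("boss",c)
n=r.x[2]+np.pi/6;print("flat normals",[(n+k*np.pi/3)for k in range(-4,4)])
```

```text
[[ 0.5714 -0.2205  0.1   ]
 [ 0.5588 -0.2043  0.1   ]
 [ 0.5389 -0.2086  0.1   ]
 [ 0.5655 -0.2399  0.1   ]
 [ 0.5469 -0.244   0.1   ]]
[ 0.5522 -0.2243  1.25  ] [0.0013 0.0002 0.0005 0.0005 0.0012]
boss [ 0.5519 -0.2238  0.106 ]
flat normals [np.float64(-2.415173197547829), np.float64(-1.3679756463512316), np.float64(-0.32077809515463374), np.float64(0.7264194560419639), np.float64(1.7736170072385615), np.float64(2.820814558435159), np.float64(3.868012109631757), np.float64(4.915209660828355)]
```

Run:
```python
from h import *
row(.552,-.2242,.247,2.297)
```

```text
row [ 0.0002  0.0004 -1.9745] [ 0.0036 -0.0025  0.1578] rows>= 11.0 yaw now 0.3225
```

move_arm:
  plan: [0, 0, -1.974, 0.0036, -0.0025, 0.1, 0.085, 0, 0, -1.974, 0.0036, -0.0025, 0.1, 0.085, 0, 0, -1.974, 0.0036, -0.0025, 0.1, 0.085, 0, 0, -1.974, 0.0036, -0.0025, 0.1, 0.085, 0, 0, -1.974, 0.0036, -0.0025, 0.1, 0.085, 0, 0, -1.974, 0.0036, -0.0025, 0.1, 0.085, 0, 0, -1.974, 0.0036, -0.0025, 0.1, 0.085, 0, 0, -1.974, 0.0036, -0.0025, 0.1, 0.085, 0, 0, -1.974, 0.0036, -0.0025, 0.13, 0.085, 0, 0, -1.974, 0.0036, -0.0025, 0.1578, 0.085, 0, 0, -1.974, 0.0036, -0.0025, 0.1578, 0.085, 0, 0, -1.974, 0.0036, -0.0025, 0.1578, 0.085]

```text
clock: 4.28
position: [0.5522, -0.2238, 0.2468]
ee_rot: [0.41, 0.912, 0.0, -0.0]
ft_force: [-0.6, 0.3, 0.9]
grip_width: 0.996
grasp_force: 0.0
```

```bash
cat > c.py <<'E'
from h import *
o=manip.get_obs();print(o["clock"],"q",o["joint_pos"],"p",o["position"],"yaw",yawof(o),"tq",o["torque"],"f",o["ft_force"],"w",o["grip_width"]*.0854,o["grasp_force"])
E
python3 - <<'E'
from h import *
exec(open("c.py").read())
p=cam("wrist","w2")
for d in manip.tip_of(p,"nut_hex")[:2]:
    x=w(p,d["position"]);print(round(d["conf"],2),x,px(p,x).round())
E
```

```text
4.275 q [ 0.8376  0.4927 -0.6667  1.6849  0.3374  1.0822  0.7937] p [ 0.5522 -0.2238  0.2468] yaw 2.296401250123515 tq [-0.018  -0.0187 -0.0081] f [-0.5586  0.3356  0.8809] w 0.08507001060389549 0.0
0.72 [ 0.5514 -0.2264  0.0879] [276. 284.]
```

View pics/w2.png

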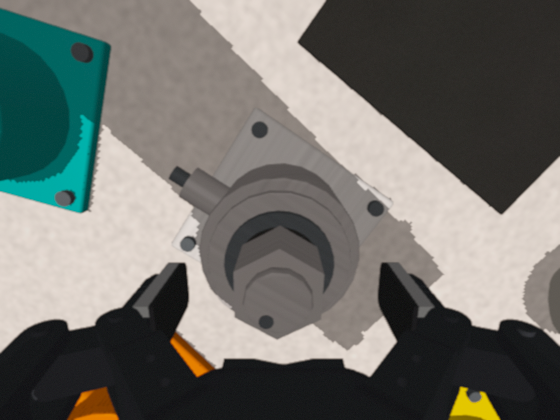

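The nut sits at about (279,285), centred between the fingers (165 and 400), with flats facing the pads. Closing.

move_arm:
  plan: [0, 0, 0, 0, 0, 0, 0.03, 0, 0, 0, 0, 0, 0, 0.03, 0, 0, 0, 0, 0, 0, 0.03, 0, 0, 0, 0, 0, 0, 0.03, 0, 0, 0, 0, 0, 0, 0.03, 0, 0, 0, 0, 0, 0, 0.03]
  squeeze: 60

```text
clock: 5.12
position: [0.5517, -0.2245, 0.2476]
ee_rot: [0.41, 0.912, -0.001, -0.0]
ft_force: [-8.3, -2.9, 8.8]
grip_width: 0.41
grasp_force: 59.9
```

```bash
python3 c.py
```

```text
5.125 q [ 0.8376  0.4911 -0.6656  1.6846  0.338   1.0847  0.7937] p [ 0.5517 -0.2245  0.2476] yaw 2.295629458001531 tq [-0.1766  1.5386 -0.2136] f [-8.2656 -2.9435  8.7728] w 0.03501986325523568 59.93266706771465
```

move_arm:
  plan: [0, 0, 0.16, 0, 0, 0, 0.03, 0, 0, 0.32, 0, 0, 0, 0.03, 0, 0, 0.48, 0, 0, 0, 0.03, 0, 0, 0.64, 0, 0, 0, 0.03, 0, 0, 0.8, 0, 0, 0, 0.03, 0, 0, 0.8, 0, 0, 0, 0.03]

```text
clock: 5.88
position: [0.5515, -0.2246, 0.2476]
ee_rot: [0.734, 0.679, -0.002, 0.0]
ft_force: [-8.9, -2.9, 8.7]
grip_width: 0.41
grasp_force: 59.5
```

```bash
python3 c.py
```

```text
5.875 q [ 0.7248  0.4553 -0.5172  1.691   0.2547  1.0637  0.0496] p [ 0.5515 -0.2246  0.2476] yaw 1.4940529613153606 tq [-0.62   1.566  0.106] f [-8.8633 -2.8782  8.7397] w 0.03499613778131258 59.53943022323074
```

move_arm:
  plan: [0, 0, 0.1, 0, 0, 0, 0.03, 0, 0, 0.2, 0, 0, 0, 0.03, 0, 0, 0.2, 0, 0, 0, 0.03]

```text
clock: 6.25
position: [0.5515, -0.2247, 0.2476]
ee_rot: [0.798, 0.603, -0.002, 0.0]
ft_force: [-8.7, -3.1, 8.7]
grip_width: 0.409
grasp_force: 59.5
```

```bash
python3 c.py
```

```text
6.25 q [ 0.6971  0.4483 -0.4816  1.6926  0.2356  1.0596 -0.136 ] p [ 0.5515 -0.2247  0.2476] yaw 1.2949991763093853 tq [-0.6915  1.6424  0.2222] f [-8.6775 -3.1112  8.6852] w 0.03496563479266104 59.4743689103052
```

move_arm:
  plan: [0, 0, 0.1, 0, 0, 0, 0.03, 0, 0, 0.2, 0, 0, 0, 0.03, 0, 0, 0.2, 0, 0, 0, 0.03]

```text
clock: 6.62
position: [0.5514, -0.2247, 0.2476]
ee_rot: [0.854, 0.521, -0.002, 0.0]
ft_force: [-9.2, -3.5, 9.2]
grip_width: 0.411
grasp_force: 59.5
```

```bash
python3 c.py
```

```text
6.625 q [ 0.6692  0.4418 -0.4459  1.6942  0.2168  1.0559 -0.3228] p [ 0.5514 -0.2247  0.2476] yaw 1.0950355031053325 tq [-0.8112  1.7126  0.238 ] f [-9.2416 -3.5086  9.1995] w 0.035096491358043935 59.49352985888254
```

move_arm:
  plan: [0, 0, 0.1, 0, 0, 0, 0.03, 0, 0, 0.2, 0, 0, 0, 0.03, 0, 0, 0.2, 0, 0, 0, 0.03]

```text
clock: 7.0
position: [0.5514, -0.2247, 0.2475]
ee_rot: [0.902, 0.433, -0.002, 0.001]
ft_force: [-9.4, -3.4, 8.7]
grip_width: 0.415
grasp_force: 59.5
```

```bash
python3 c.py
```

```text
7.0 q [ 0.6412  0.4358 -0.4104  1.6959  0.1985  1.0524 -0.5099] p [ 0.5514 -0.2247  0.2475] yaw 0.8949979820950054 tq [-0.8158  1.8361  0.2882] f [-9.4195 -3.4158  8.6661] w 0.03543081720908214 59.5162968004297
```

move_arm:
  plan: [0, 0, 0.1, 0, 0, 0, 0.03, 0, 0, 0.2, 0, 0, 0, 0.03, 0, 0, 0.2, 0, 0, 0, 0.03]

```text
clock: 7.38
position: [0.5516, -0.2243, 0.2476]
ee_rot: [0.94, 0.342, -0.002, 0.001]
ft_force: [-9.5, -4.2, 9.7]
grip_width: 0.409
grasp_force: 59.1
```

```bash
python3 c.py
```

```text
7.375 q [ 0.613   0.4305 -0.3758  1.6975  0.1813  1.049  -0.6958] p [ 0.5516 -0.2243  0.2476] yaw 0.6976778796217132 tq [-0.7487  1.8469  1.6355] f [-9.4635 -4.1891  9.6931] w 0.03493314040361002 59.06539947143756
```

The torque stepped from 0.3 to 1.6 N m, so it is hand-tight. I'll nudge it slightly to confirm the plateau.

move_arm:
  plan: [0, 0, 0.04, 0, 0, 0, 0.03, 0, 0, 0.04, 0, 0, 0, 0.03]

```text
clock: 7.62
position: [0.5515, -0.2243, 0.2476]
ee_rot: [0.946, 0.323, -0.002, 0.001]
ft_force: [-9.1, -2.9, 8.9]
grip_width: 0.409
grasp_force: 59.1
```

```bash
python3 c.py
```

```text
7.625 q [ 0.6077  0.4295 -0.3692  1.6978  0.1779  1.0485 -0.7325] p [ 0.5515 -0.2243  0.2476] yaw 0.6585752889517609 tq [-0.8071  1.7495  1.5987] f [-9.1094 -2.925   8.9431] w 0.034922515971511754 59.053886656765826
```

Torque plateaus at about 1.6 N m, so the nut is tight, with yaw 0.6586 and its axis at (0.5515,-0.2243). Next I release, rise and go to the wrench.

Run:
```python
from h import *
row(.5515,-.2243,.40,.6586);row(.48,.26,.37,2.78)
```

```text
row [ 0.0007  0.0034 -0.    ] [-0.0006  0.0001 -0.1524] rows>= 3.0 yaw now 0.6586
row [-0.0032  0.0028 -2.1214] [ 0.2394 -0.4267 -0.1235] rows>= 12.0 yaw now 0.6586
```

move_arm:
  plan: [0, 0, 0, 0, 0, 0, 0.085, 0, 0, 0, 0, 0, 0, 0.085, 0, 0, 0, 0, 0, 0, 0.085, 0, 0, 0, 0, 0, 0, 0.085, 0, 0, 0, 0, 0, -0.05, 0.085, 0, 0, 0, 0, 0, -0.1, 0.085, 0, 0, 0, 0, 0, -0.15, 0.085]

```text
clock: 8.5
position: [0.5522, -0.2233, 0.3985]
ee_rot: [0.946, 0.323, 0.0, 0.0]
ft_force: [0.7, -0.5, -0.4]
grip_width: 0.997
grasp_force: 0.0
```

```bash
python3 c.py
python3 - <<'E'
from h import *
row(.48,.26,.37,2.78)
p=cam("wrist","w3")
E
```

```text
8.5 q [ 0.6246  0.2976 -0.3889  1.5352  0.1147  1.3312 -0.689 ] p [ 0.5522 -0.2233  0.3985] yaw 0.6578807567414139 tq [ 0.0336 -0.0432  0.0436] f [ 0.7472 -0.4907 -0.3953] w 0.08515223025723075 0.0
row [ 0.0001  0.     -2.1221] [ 0.2383 -0.4266  0.0285] rows>= 12.0 yaw now 0.6579
```

move_arm:
  plan: [0, 0, -2.12, 0.238, -0.427, 0.0, 0.085, 0, 0, -2.12, 0.238, -0.427, 0.0, 0.085, 0, 0, -2.12, 0.238, -0.427, 0.0, 0.085, 0, 0, -2.12, 0.238, -0.427, 0.0, 0.085, 0, 0, -2.12, 0.238, -0.427, 0.0, 0.085, 0, 0, -2.12, 0.238, -0.427, 0.0, 0.085, 0, 0, -2.12, 0.238, -0.427, 0.0, 0.085, 0, 0, -2.12, 0.238, -0.427, 0.0, 0.085, 0, 0, -2.12, 0.238, -0.427, 0.0285, 0.085, 0, 0, -2.12, 0.238, -0.427, 0.0285, 0.085, 0, 0, -2.12, 0.238, -0.427, 0.0285, 0.085, 0, 0, -2.12, 0.238, -0.427, 0.0285, 0.085]

```text
clock: 10.05
position: [0.4797, 0.26, 0.3681]
ee_rot: [0.179, 0.984, 0.0, -0.0]
ft_force: [-0.0, 0.2, 0.6]
grip_width: 0.998
grasp_force: 0.0
```

```bash
cat > d.py <<'E'
from h import *
import sys
exec(open("c.py").read())
p=cam("wrist",sys.argv[1])
for l in sys.argv[2:]:
    for d in manip.tip_of(p,l)[:2]:
        x=w(p,d["position"]);print(l,round(d["conf"],2),x,px(p,x).round())
E
python3 d.py w4 wrench wrench_handle holder
```

```text
10.05 q [ 0.2284  0.3175 -0.955   1.6844  0.269   1.2799  0.4297] p [0.4797 0.26   0.3681] yaw 2.7816071822933655 tq [0.0422 0.0722 0.0265] f [-0.0201  0.1795  0.6132] w 0.08526380618135444 0.0
wrench 0.4 [0.4029 0.0425 0.0054] [ 63. 190.]
wrench_handle 0.58 [0.5667 0.2339 0.0204] [288. 271.]
holder 0.87 [ 0.5645  0.2317 -0.0007] [285. 261.]
```

View pics/w4.png

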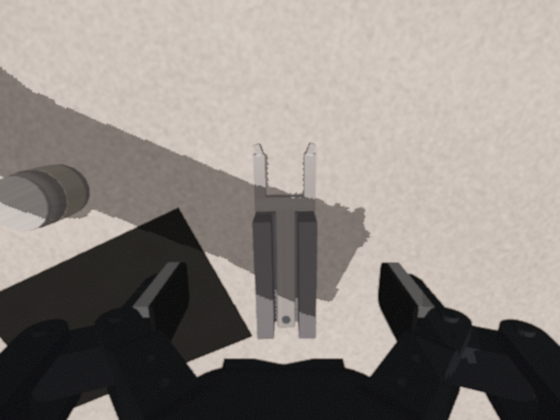

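The wrench's jaw tips show at (258,144) and (312,144), the throat at row 196, and the axis near column 285. It lies in the holder with the head free.

Run:
```python
from h import *
p=cam("wrist")
t,th,f=onz(p,(285,144),.03),onz(p,(285,196),.03),onz(p,(286,336),.048)
print(t,th,np.linalg.norm(t-th));d=(t-f)[:2];a=np.arctan2(d[1],d[0]);u=np.array([np.cos(a),np.sin(a)])
print("ang",a,"origin from tip",t[:2]-.029*u,"from throat",th[:2]+.021*u)
for r in(160,180,195): print(onz(p,(254,r),.03),onz(p,(316,r),.03))
g=cv2.cvtColor(p["color"],cv2.COLOR_RGB2GRAY)
for r in(150,170,180,190,205): print(r,g[r,248:324])
```

```text
[0.4385 0.2786 0.03  ] [0.4853 0.2608 0.03  ] 0.05014246445593061
ang 2.78374758429953 origin from tip [0.4656 0.2684] from throat [0.4657 0.2681]
[0.4419 0.2457 0.03  ] [0.4629 0.3008 0.03  ]
[0.4598 0.2384 0.03  ] [0.4811 0.2944 0.03  ]
[0.4736 0.2328 0.03  ] [0.4952 0.2895 0.03  ]
150 [200 202 202 201 200 197 192 185 185 184 185 185 177 149 133 172 196 198
 197 197 198 200 201 201 202 203 203 204 203 203 202 202 202 201 200 200
 199 197 196 195 195 196 196 197 198 197 197 197 196 195 194 194 195 198
 200 202 196 168 131 151 177 183 183 181 182 187 190 192 193 196 199 200
 199 198 197 196]
170 [200 201 203 203 201 191 179 176 177 177 177 177 177 177 177 174 157 126
 128 172 197 201 200 197 197 197 199 200 201 200 198 197 197 196 196 196
 196 196 195 197 198 199 199 201 201 201 201 200 197 197 196 197 198 199
 189 162 153 171 176 175 175 174 175 174 174 174 175 182 193 201 202 202
 201 200 201 201]
180 [196 200 200 200 199 191 180 174 174 174 174 174 174 174 174 174 170 146
 120 134 153 182 199 202 201 201 200 200 199 200 200 198 198 197 197 198
 199 200 201 201 198 196 193 192 193 194 197 197 198 197 197 195 195 192
 172 139 146 168 172 172 171 172 171 172 171 171 172 180 192 199 199 197
 197 196 196 196]
190 [119 120 122 122 121 119 107  96  94  94  94  94  95  94  95  95  92  90
 105 121 124 122 121 121 121 121 123 121 121 122 125 130 143 153 158 173
 189 197 201 200 199 197 196 196 199 200 201 201 200 200 201 203 202 197
 181 151 146 166 170 170 169 169 169 169 169 168 171 183 195 201 202 200
 199 196 195 196]
205 [124 123 123 123 124 123 113 103  99  99  98  99  99  99  99  99  99  99
  99  99  98  99  99 100  99  98  98  98  98  99  99  99  98  98  98  99
  99  98  98  98  98  99  98  99  99  99  97  99  98  99  99  98  99  99
  99  99  99  99  98  99  98  98  99  97  97  98  99 111 120 120 121 123
 122 121 120 120]
```

Run:
```python
from h import *
row(.4815,.2622,.178,2.783)
```

```text
row [-0.      0.0001 -0.0068] [-0.0009  0.0027  0.1903] rows>= 4.0 yaw now 2.7762
```

move_arm:
  plan: [0, 0, -0.006, -0.001, 0.0027, 0.06, 0.085, 0, 0, -0.006, -0.001, 0.0027, 0.12, 0.085, 0, 0, -0.006, -0.001, 0.0027, 0.17, 0.085, 0, 0, -0.006, -0.001, 0.0027, 0.19, 0.085, 0, 0, -0.006, -0.001, 0.0027, 0.19, 0.085, 0, 0, -0.006, -0.001, 0.0027, 0.19, 0.05, 0, 0, -0.006, -0.001, 0.0027, 0.19, 0.05, 0, 0, -0.006, -0.001, 0.0027, 0.19, 0.05, 0, 0, -0.006, -0.001, 0.0027, 0.19, 0.05, 0, 0, -0.006, -0.001, 0.0027, 0.19, 0.05]
  squeeze: 80

```text
clock: 11.55
position: [0.4823, 0.2627, 0.1807]
ee_rot: [0.178, 0.984, 0.001, 0.002]
ft_force: [-3.5, -1.4, 9.8]
grip_width: 0.681
grasp_force: 83.6
```

```bash
python3 c.py;  python3 - <<'E'
from h import *
row(.60,.02,.30,3.70)
E
```

```text
11.55 q [ 0.1004  0.5536 -0.8275  1.8439  0.4941  0.9595  0.2676] p [0.4823 0.2627 0.1807] yaw 2.783379449294836 tq [-0.4606  0.3903 -0.0429] f [-3.5153 -1.4218  9.8107] w 0.05813595343025795 83.62732976675034
row [ 0.0003  0.0033 -0.9166] [-0.1957 -0.1858 -0.1191] rows>= 5.0 yaw now 2.7834
```

move_arm:
  plan: [0, 0, 0, 0, 0, -0.03, 0.05, 0, 0, 0, 0, 0, -0.06, 0.05, 0, 0, 0, 0, 0, -0.1, 0.05, 0, 0, 0, 0, 0, -0.12, 0.05, 0, 0, 0, 0, 0, -0.12, 0.05]

```text
clock: 12.18
position: [0.4819, 0.2623, 0.2996]
ee_rot: [0.178, 0.984, 0.0, 0.001]
ft_force: [0.2, -0.5, -3.2]
grip_width: 0.68
grasp_force: 87.4
```

```bash
python3 d.py w5 wrench wrench_handle mat;  python3 - <<'E'
from h import *
row(.60,.02,.30,3.70)
E
```

```text
12.175 q [ 0.1905  0.3965 -0.9256  1.7567  0.3452  1.1584  0.3743] p [0.4819 0.2623 0.2996] yaw 2.7833020715074346 tq [ 0.1336  0.1786 -0.0236] f [ 0.1521 -0.5069 -3.2173] w 0.058093765488182125 87.3797956109047
mat 0.94 [0.5635 0.0116 0.0049] [ 73. 362.]
row [-0.0008 -0.0022 -0.9163] [-0.1959 -0.1849 -0.0031] rows>= 5.0 yaw now 2.7837
```

View pics/w5.png

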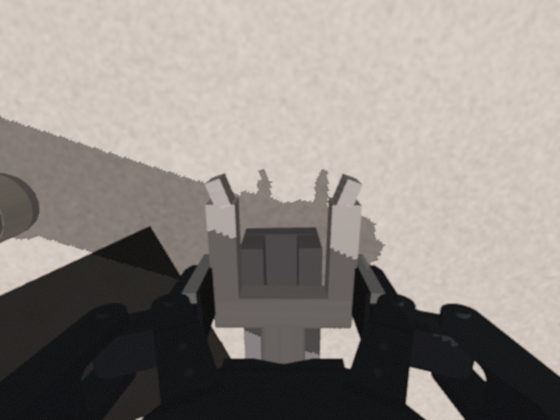

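The wrench is out and held: head between the fingers, jaw tips at (220,180) and (348,180), throat at row 297. I'll check whether it hangs level and find the mat.

Run:
```python
from h import *
p=cam("wrist")
u=np.array([np.cos(2.783),np.sin(2.783)]);o=np.array([.4660,.2684])
for x in(.029,.020,-.021,-.036): print(x,px(p,np.r_[o+x*u,.149]))
p=cam("top")
for d in manip.tip_of(p,"wrench")[:1]+manip.tip_of(p,"wrench_handle")[:1]: print(d["conf"],w(p,d["position"]))
s=manip.silhouettes(p,"mat")[0]["pixels"].astype(np.uint8);c=max(cv2.findContours(s,0,1)[0],key=cv2.contourArea);b=cv2.boxPoints(cv2.minAreaRect(c))
for q in b: print(onz(p,q,.003))
p=cam("side")
for d in manip.tip_of(p,"wrench")[:1]+manip.tip_of(p,"wrench_handle")[:1]: print(d["conf"],w(p,d["position"]))
```

```text
0.029 [284.5661 185.0845]
0.02 [284.4887 208.4481]
-0.021 [284.1726 303.886 ]
-0.036 [284.07   334.8834]
0.63 [0.465  0.2668 0.1316]
0.93 [0.5685 0.2292 0.1357]Traceback (most recent call last):
  File "<stdin>", line 7, in <module>
IndexError: list index out of range
```

Run:
```python
from h import *
row(.517,-.0155,.26,3.70);row(.517,-.0155,.171,3.70)
```

```text
row [-0.0001 -0.0009 -0.916 ] [-0.1305 -0.2477  0.0379] rows>= 5.0 yaw now 2.784
row [-0.0001 -0.0009 -0.916 ] [-0.1306 -0.2477  0.1269] rows>= 5.0 yaw now 2.784
```

move_arm:
  plan: [0, 0, -0.13, -0.019, -0.035, 0.0, 0.05, 0, 0, -0.26, -0.037, -0.07, 0.0, 0.05, 0, 0, -0.4, -0.056, -0.106, 0.0, 0.05, 0, 0, -0.54, -0.075, -0.142, 0.0, 0.05, 0, 0, -0.68, -0.094, -0.178, 0.0, 0.05, 0, 0, -0.82, -0.114, -0.215, 0.0, 0.05, 0, 0, -0.916, -0.1305, -0.2477, 0.02, 0.05, 0, 0, -0.916, -0.1305, -0.2477, 0.05, 0.05, 0, 0, -0.916, -0.1305, -0.2477, 0.08, 0.05, 0, 0, -0.916, -0.1305, -0.2477, 0.1, 0.05, 0, 0, -0.916, -0.1305, -0.2477, 0.11, 0.05, 0, 0, -0.916, -0.1305, -0.2477, 0.11, 0.05]

```text
clock: 14.12
position: [0.5171, -0.0153, 0.1883]
ee_rot: [-0.276, 0.961, 0.0, -0.0]
ft_force: [-0.2, -0.3, -2.1]
grip_width: 0.679
grasp_force: 87.2
```

```bash
python3 c.py;  python3 - <<'E'
from h import *
row(.517,-.0155,.171,3.70)
p=cam("side")
for l in("wrench","wrench_handle"):
  for d in manip.tip_of(p,l)[:1]: print(d["conf"],w(p,d["position"]))
E
```

```text
14.125 q [ 0.7297  0.5166 -0.9296  1.9174  0.5038  0.9605  1.6915] p [ 0.5171 -0.0153  0.1883] yaw -2.5830447109834833 tq [-0.0444  0.082  -0.0094] f [-0.1551 -0.2503 -2.0752] w 0.05802000044491708 87.18188345432281
row [ 0.0003 -0.0002  0.0001] [ 0.0002 -0.0001  0.0173] rows>= 1.0 yaw now -2.583
0.94 [ 0.5068 -0.027   0.0234]
0.69 [0.5978 0.0326 0.0289]
```

Lower to just above the mat, release, then rise.

move_arm:
  plan: [0, 0, 0, 0, 0, 0.01, 0.05, 0, 0, 0, 0, 0, 0.017, 0.05, 0, 0, 0, 0, 0, 0.017, 0.05]

```text
clock: 14.65
position: [0.5172, -0.0155, 0.172]
ee_rot: [-0.275, 0.961, -0.001, -0.0]
ft_force: [-6.3, -2.4, 15.2]
grip_width: 0.682
grasp_force: 96.9
```

```bash
python3 c.py
```

```text
14.65 q [ 0.7113  0.5416 -0.9088  1.9253  0.5314  0.9352  1.6713] p [ 0.5172 -0.0155  0.172 ] yaw -2.5835026661351392 tq [-0.3304  1.6474 -0.015 ] f [-6.3379 -2.3895 15.2383] w 0.05823152176308738 96.91182954549731
```

move_arm:
  plan: [0, 0, 0, 0, 0, 0, 0.07, 0, 0, 0, 0, 0, 0, 0.085, 0, 0, 0, 0, 0, 0, 0.085, 0, 0, 0, 0, 0, 0, 0.085, 0, 0, 0, 0, 0, -0.06, 0.085, 0, 0, 0, 0, 0, -0.12, 0.085, 0, 0, 0, 0, 0, -0.18, 0.085, 0, 0, 0, 0, 0, -0.18, 0.085]

```text
clock: 15.65
position: [0.5182, -0.0149, 0.3557]
ee_rot: [-0.275, 0.961, -0.002, 0.003]
ft_force: [0.4, -0.7, -1.4]
grip_width: 0.994
grasp_force: 0.0
```

```bash
python3 d.py w6 wrench wrench_handle mat
python3 - <<'E'
from h import *
p=cam("side")
for l in("wrench","wrench_handle"):
  for d in manip.tip_of(p,l)[:1]: print(d["conf"],w(p,d["position"]))
E
```

```text
15.65 q [ 0.8883  0.2933 -1.0843  1.7666  0.2767  1.24    1.8608] p [ 0.5182 -0.0149  0.3557] yaw -2.583588950494274 tq [-0.0248 -0.0058 -0.0104] f [ 0.4463 -0.7278 -1.3948] w 0.08486025688148739 0.0
wrench_handle 0.67 [0.5958 0.0333 0.0043] [284. 268.]
wrench_handle 0.15 [0.5597 0.0161 0.0052] [289. 234.]
mat 0.74 [0.5604 0.0136 0.0045] [286. 233.]
0.68 [ 0.5044 -0.0275  0.0005]
0.63 [0.5974 0.0338 0.0093]
```

View pics/w6.png

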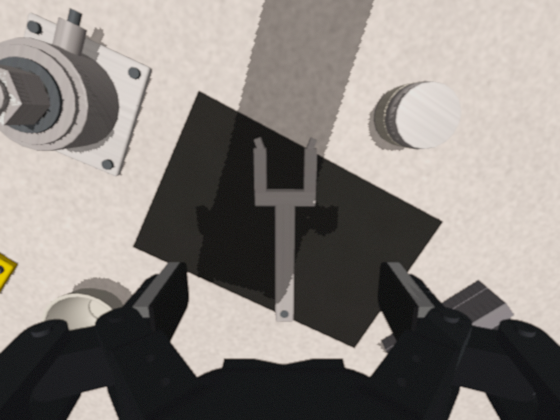

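The wrench lies flat on the mat: jaw tips at (258,141) and (312,141), throat at row 190, handle end (284,321).

Run:
```python
from h import *
p=cam("wrist");g=cv2.cvtColor(p["color"],cv2.COLOR_RGB2GRAY)
def edges(r,a,b):
    v=cv2.GaussianBlur(g,(1,1),0)[r,a:b].astype(float);d=np.diff(v);return a+.5+d.argmax(),a+.5+d.argmin()
L=[]
for r in range(215,300,12):
    e=edges(r,268,302);L.append(onz(p,(np.mean(e),r),.015)[:2]);print(r,e,np.round(L[-1],4))
L=np.array(L);vx,vy,_,_=cv2.fitLine(L.astype(np.float32),2,0,.01,.01).ravel()
a=np.arctan2(vy,vx);a=a if abs(np.angle(np.exp(1j*(a-3.7))))<1.5 else a+np.pi;u=np.array([np.cos(a),np.sin(a)]);c=L.mean(0)
print("ang",a)
th=onz(p,(284.5,190),.015)[:2];t=onz(p,(285,139.5),.015)[:2];e=onz(p,(284.5,321),.015)[:2]
for q,x in((th,-.021),(t,.029),(e,-.171)): print("origin",c+u*((q-c)@u)-x*u)
print(g[182:200,280],g[312:328,280])
```

```text
215 (np.float64(271.5), np.float64(292.5)) [ 0.537  -0.0035]
227 (np.float64(271.5), np.float64(292.5)) [0.5476 0.0031]
239 (np.float64(271.5), np.float64(292.5)) [0.5585 0.0099]
251 (np.float64(271.5), np.float64(292.5)) [0.5696 0.0169]
263 (np.float64(271.5), np.float64(291.5)) [0.5812 0.0235]
275 (np.float64(271.5), np.float64(291.5)) [0.5928 0.0308]
287 (np.float64(272.5), np.float64(291.5)) [0.6044 0.0387]
299 (np.float64(272.5), np.float64(291.5)) [0.6166 0.0463]
ang 3.6986208
origin [ 0.4977 -0.028 ]
origin [ 0.4996 -0.0268]
origin [ 0.4946 -0.03  ]
[ 23  20  25  27  24  23  26  24  25  23  24  47  74  84  93 104 109 108] [178 178 178 174 151 119 100  99  99  98 101 125 161 176 176 180]
```

Run:
```python
from h import *
row(.5955,.0327,.32,-2.583+6.283-1.95)
```

```text
row [-0.0001 -0.0018  1.9501] [-0.0923 -0.0008  0.0305] rows>= 11.0 yaw now -2.5831
```

move_arm:
  plan: [0, 0, 1.95, -0.0923, 0, 0.0, 0.085, 0, 0, 1.95, -0.0923, 0, 0.0, 0.085, 0, 0, 1.95, -0.0923, 0, 0.03, 0.085, 0, 0, 1.95, -0.0923, 0, 0.03, 0.085, 0, 0, 1.95, -0.0923, 0, 0.03, 0.085, 0, 0, 1.95, -0.0923, 0, 0.03, 0.085, 0, 0, 1.95, -0.0923, 0, 0.03, 0.085, 0, 0, 1.95, -0.0923, 0, 0.03, 0.085, 0, 0, 1.95, -0.0923, 0, 0.03, 0.085, 0, 0, 1.95, -0.0923, 0, 0.03, 0.085, 0, 0, 1.95, -0.0923, 0, 0.03, 0.085, 0, 0, 1.95, -0.0923, 0, 0.03, 0.085]

```text
clock: 17.55
position: [0.5953, 0.0336, 0.3208]
ee_rot: [0.641, 0.768, -0.0, -0.0]
ft_force: [0.5, 0.3, 0.0]
grip_width: 0.994
grasp_force: 0.0
```

```bash
python3 c.py
python3 - <<'E'
from h import *
row(.5955,.0327,.22,.557)
E
```

```text
17.55 q [ 0.3883  0.4048 -0.6526  1.6179  0.2586  1.2078 -0.138 ] p [0.5953 0.0336 0.3208] yaw 1.7508214431097084 tq [-0.0345  0.0004 -0.0149] f [0.4805 0.2646 0.0212] w 0.08488761058603592 0.0
row [-0.0008  0.0005  1.1938] [-0.0009  0.0002  0.1008] rows>= 7.0 yaw now 1.7508
```

move_arm:
  plan: [0, 0, 1.194, -0.0009, 0, 0.05, 0.085, 0, 0, 1.194, -0.0009, 0, 0.08, 0.085, 0, 0, 1.194, -0.0009, 0, 0.08, 0.085, 0, 0, 1.194, -0.0009, 0, 0.08, 0.085, 0, 0, 1.194, -0.0009, 0, 0.08, 0.085, 0, 0, 1.194, -0.0009, 0, 0.08, 0.085, 0, 0, 1.194, -0.0009, 0, 0.08, 0.085, 0, 0, 1.194, -0.0009, 0, 0.08, 0.085, 0, 0, 1.194, -0.0009, 0, 0.12, 0.085, 0, 0, 1.194, -0.0009, 0, 0.142, 0.085, 0, 0, 1.194, -0.0009, 0, 0.142, 0.085]

```text
clock: 18.92
position: [0.5947, 0.0324, 0.1776]
ee_rot: [0.961, 0.276, -0.002, -0.001]
ft_force: [-1.0, 0.1, 0.4]
grip_width: 0.993
grasp_force: 0.0
```

```bash
python3 d.py w7 wrench_handle
python3 - <<'E'
from h import *
row(.5955,.0327,.178,.557)
E
```

```text
18.925 q [ 0.1856  0.5274 -0.3938  1.7352  0.2424  0.9309 -1.3187] p [0.5947 0.0324 0.1776] yaw 0.5585173739760008 tq [ 0.0029  0.019  -0.0177] f [-0.9541  0.1361  0.3544] w 0.08481875478728244 0.0
wrench_handle 0.83 [0.5956 0.0376 0.0027] [275. 260.]
row [ 0.0001 -0.0006  0.0004] [-0.0002 -0.0003  0.002 ] rows>= 1.0 yaw now 0.5574
```

View pics/w7.png

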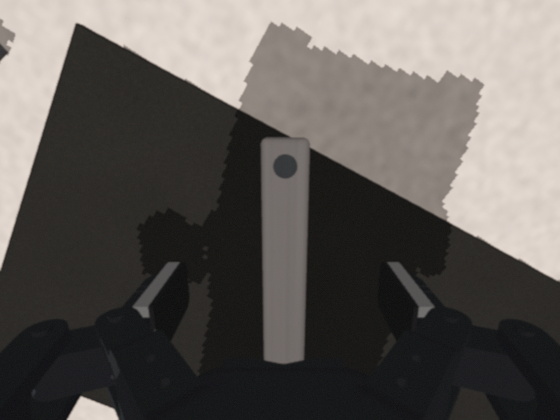

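Handle at column 284, centred between the fingers, with its end edge at row 137. Closing on it and lifting.

move_arm:
  plan: [0, 0, 0, 0, 0, 0, 0.01, 0, 0, 0, 0, 0, 0, 0.01, 0, 0, 0, 0, 0, 0, 0.01, 0, 0, 0, 0, 0, 0, 0.01, 0, 0, 0, 0, 0, 0, 0.01, 0, 0, 0, 0, 0, 0, 0.01, 0, 0, 0, 0, 0, 0, 0.01, 0, 0, 0, 0, 0, -0.03, 0.01, 0, 0, 0, 0, 0, -0.08, 0.01, 0, 0, 0, 0, 0, -0.13, 0.01, 0, 0, 0, 0, 0, -0.13, 0.01]
  squeeze: 100

```text
clock: 20.4
position: [0.5965, 0.0329, 0.3135]
ee_rot: [0.962, 0.274, 0.003, 0.001]
ft_force: [0.6, 0.3, -2.9]
grip_width: 0.194
grasp_force: 98.5
```

Run:
```python
from h import *
import cv2
exec(open("c.py").read())
p=cam("wrist","w8")
g=cv2.cvtColor(p["color"],cv2.COLOR_RGB2GRAY);print(g[120:160,272]);print(g[200,240:330])
for n in("side","top"):
  p=cam(n)
  for l in("wrench","wrench_handle"):
    for d in manip.tip_of(p,l)[:1]: print(n,l,d["conf"],w(p,d["position"]))
```

```text
20.4 q [ 0.2175  0.3691 -0.4304  1.6353  0.1657  1.1662 -1.2666] p [0.5965 0.0329 0.3135] yaw 0.5558809148881222 tq [ 0.1011 -0.0845  0.0106] f [ 0.5799  0.2633 -2.8968] w 0.016547681978512852 98.45078945159912
[131 129 130 132 130 118  83  41  26  25  24  26  21  25  25  23  24  25
  25  41  73  85  95 101 105 106 108 109 109 110 109 108 109 109 109 109
 109 109 109 109]
[ 43  44  43  35  29  25  23  26  26  24  23  25  26  24  26  25  25  24
  23  35  66  90  99 104 107 111 111 110 109 108 108 108 109 110 110 110
 108 109 109 107 109 110 109 109 109 108 108 107 107 110 110 108 108 108
 108 110 111 112 112 111 110 110 107 104  99  89  68  37  24  25  26  24
  24  25  26  25  24  23  25  21  25  24  24  26  26  24  23  25  24  25]
side wrench 0.72 [ 0.5513 -0.223   0.0818]
side wrench_handle 0.87 [0.5969 0.0312 0.142 ]
top wrench 0.52 [ 0.5031 -0.0259  0.1266]
top wrench_handle 0.53 [ 0.5036 -0.0266  0.1268]
```

Run:
```python
import cv2,numpy as np
for f in("w7","w8"):
    g=cv2.imread(f"pics/{f}.png",0).astype(float)
    def sub(v,a):  # subpixel half-level crossings around handle
        t=65;i=np.where(np.diff((v>t).astype(int)))[0];return [a+k+(t-v[k])/(v[k+1]-v[k]) for k in i]
    for r in(180,220,260,300,330):
        e=sub(g[r,245:325],245);print(f,r,np.round(e,1),np.round(e[-1]-e[0],1) if len(e)>1 else '')
    print(np.round(sub(g[125:160,272],125),1))
```

```text
w7 180 [260.8 308.4] 47.6
w7 220 [261.5 307.3] 45.8
w7 260 [261.9 306.3] 44.3
w7 300 [262.6 305.2] 42.6
w7 330 [262.8 304.2] 41.4
[127.4 137.1]
w8 180 [259.9 306.4] 46.6
w8 220 [260.6 305.4] 44.9
w8 260 [248.6 259.8 264.4 301.5 306.2 317.5] 68.9
w8 300 [264.6 301.4] 36.7
w8 330 [261.6 303. ] 41.4
[126.4 139.8]
```

```bash
cat > e.py <<'E'
from h import *
from scipy.optimize import differential_evolution
from scipy.ndimage import map_coordinates
p=cam("wrist")
o=manip.get_obs();M=T(o);h=onz(p,(283,139.8),M[2,3]-.1775+.012)
print("handle end in tool",np.linalg.inv(M)@np.r_[h,1])
q=dict(p);q["M"]=(lambda A:A)(np.eye(4));q["M"][:3,:3]=R.from_quat([.946,.323,0,0]).as_matrix();q["M"][:3,3]=[.5522,-.2233,.3985];q["M"]=q["M"]@np.array(p["mount"])
g=cv2.GaussianBlur(cv2.imread("pics/w3.png",0),(3,3),0).astype(float);G=np.hypot(cv2.Sobel(g,6,1,0),cv2.Sobel(g,6,0,1))
def pts(v,z=.1):
    k=v[2]+np.pi/6+np.arange(7)*np.pi/3;c=np.c_[v[0]+.0208*np.cos(k),v[1]+.0208*np.sin(k)]
    t=np.linspace(0.05,.95,25)[:,None];return np.vstack([np.c_[c[i]*(1-t)+c[i+1]*t,np.full(25,z)] for i in range(6)])
def s(v):
    u=np.array([px(q,x) for x in pts(v)]);return -np.minimum(map_coordinates(G,[u[:,1],u[:,0]],order=1),60).mean()
r=differential_evolution(s,[(.546,.558),(-.230,-.218),(.6586-1.571-.3,.6586-1.571+.3)],seed=1,maxiter=40,popsize=10)
print("nut fit",r.x,r.fun,"as tool yaw",r.x[2]+np.pi/2)
for d in(-.08,-.04,0,.04,.08): print(d,s(r.x+[0,0,d]))
E
python3 e.py
```

```text
handle end in tool [0.0618 0.     0.1654 1.    ]
nut fit [ 0.5511 -0.2248 -0.8188] -52.96247280846122 as tool yaw 0.7519797369223776
-0.08 -52.070976659746954
-0.04 -52.65913860104479
0 -52.96247280846122
0.04 -52.78318312265256
0.08 -52.33909692366269
```

```bash
sed -i 's/np.minimum(\(.*\),60).mean()/np.log(5+\1).mean()/' e.py
cat >> e.py <<'E'
for v in np.arange(.55,.9,.04): 
    m=min((s([.5513+a,-.2246+b,v-np.pi/2]) for a in np.arange(-.002,.0021,.001) for b in np.arange(-.002,.0021,.001)));print(round(v,2),round(m,3))
E
python3 e.py
```

```text
handle end in tool [0.0617 0.0001 0.1654 1.    ]
nut fit [ 0.551  -0.2245 -0.8114] -4.452126500308031 as tool yaw 0.759414068916308
-0.08 -4.408234902679226
-0.04 -4.435165619770437
0 -4.452126500308031
0.04 -4.436924157652014
0.08 -4.405097276267722
0.55 -4.232
0.59 -4.285
0.63 -4.336
0.67 -4.382
0.71 -4.42
0.75 -4.44
0.79 -4.438
0.83 -4.412
0.87 -4.367
```

Run:
```python
from h import *
row(.5121,-.058,.2575,1.802)
```

```text
row [-0.0014  0.0006 -1.2461] [-0.1184  0.033   0.0511] rows>= 7.0 yaw now 0.5559
```

move_arm:
  plan: [0, 0, -0.16, -0.015, 0.004, 0.0, 0.01, 0, 0, -0.32, -0.03, 0.008, 0.0, 0.01, 0, 0, -0.48, -0.046, 0.013, 0.0, 0.01, 0, 0, -0.64, -0.061, 0.017, 0.0, 0.01, 0, 0, -0.8, -0.076, 0.021, 0.0, 0.01, 0, 0, -0.96, -0.091, 0.025, 0.0, 0.01, 0, 0, -1.12, -0.106, 0.03, 0.0, 0.01, 0, 0, -1.246, -0.1184, 0.033, 0.0, 0.01, 0, 0, -1.246, -0.1184, 0.033, 0.025, 0.01, 0, 0, -1.246, -0.1184, 0.033, 0.051, 0.01, 0, 0, -1.246, -0.1184, 0.033, 0.051, 0.01, 0, 0, -1.246, -0.1184, 0.033, 0.051, 0.01]

```text
clock: 22.35
position: [0.5127, -0.0579, 0.2592]
ee_rot: [0.621, 0.784, 0.0, 0.0]
ft_force: [-0.2, 0.7, -2.0]
grip_width: 0.194
grasp_force: 98.3
```

Run:
```python
from h import *
exec(open("c.py").read())
for n in("side","top"):
  p=cam(n,"z"+n)
  for l in("wrench","wrench_handle"):
    for d in manip.tip_of(p,l)[:2]: print(n,l,d["conf"],w(p,d["position"]))
  if n=="side":
    c=px(p,[.53,-.15,.08]).astype(int);a=cv2.imread("pics/zside.png");cv2.imwrite("pics/zs.png",cv2.resize(a[c[1]-55:c[1]+55,c[0]-70:c[0]+70],None,fx=5,fy=5,interpolation=cv2.INTER_CUBIC))
row(.5121,-.058,.2575,1.802)
u=np.array([np.cos(1.802),np.sin(1.802)])
row(.5513+.112*u[0],-.2245+.112*u[1],.2575,1.802)
```

```text
22.35 q [ 0.5314  0.2837 -0.5711  1.888   0.1785  1.0195  0.1157] p [ 0.5127 -0.0579  0.2592] yaw 1.801968355255622 tq [0.1346 0.0241 0.026 ] f [-0.1742  0.7186 -2.0201] w 0.016586886915115968 98.34639072418213
side wrench 0.57 [ 0.54   -0.1665  0.079 ]
side wrench_handle 0.83 [ 0.5143 -0.0574  0.0893]
side wrench_handle 0.64 [0.4647 0.2646 0.0215]
top wrench 0.74 [ 0.5404 -0.1661  0.0764]
row [ 0.0008  0.0006 -0.0003] [ 0.0001 -0.0004  0.0015] rows>= 1.0 yaw now 1.8017
row [ 0.0008  0.0006 -0.0003] [-0.0589 -0.0004  0.0015] rows>= 1.0 yaw now 1.8017
```

View pics/zs.png

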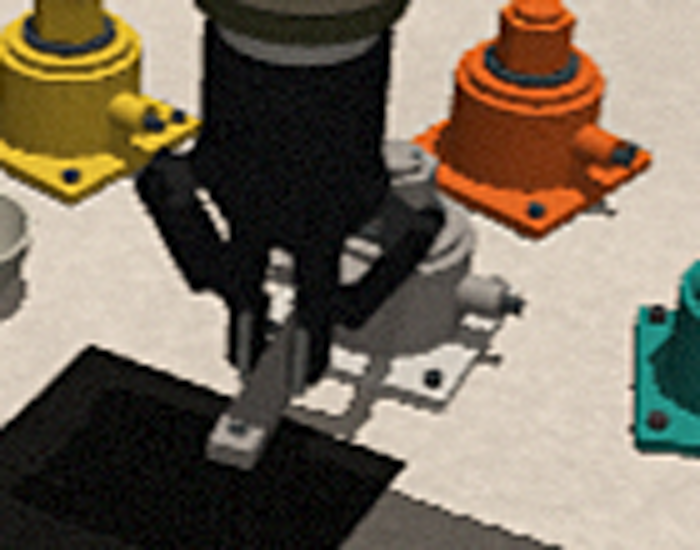

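The wrench is level, its handle end at crop (237,440), and the head points at the nut. Sliding in stepwise, watching the force.

move_arm:
  plan: [0, 0, 0, -0.006, 0, 0.001, 0.01, 0, 0, 0, -0.012, 0, 0.001, 0.01, 0, 0, 0, -0.018, 0, 0.001, 0.01, 0, 0, 0, -0.018, 0, 0.001, 0.01]

```text
clock: 23.15
position: [0.5165, -0.0763, 0.2573]
ee_rot: [0.621, 0.784, -0.0, 0.0]
ft_force: [-0.2, -0.1, -2.7]
grip_width: 0.195
grasp_force: 98.3
```

```bash
python3 c.py
```

```text
23.15 q [ 0.5513  0.2977 -0.558   1.8743  0.1834  1.0203  0.1464] p [ 0.5165 -0.0763  0.2573] yaw 1.8006862395378003 tq [0.1547 0.0095 0.0489] f [-0.2213 -0.0708 -2.6905] w 0.016655567178522488 98.34415555000305
```

move_arm:
  plan: [0, 0, 0, -0.005, 0, 0, 0.01, 0, 0, 0, -0.01, 0, 0, 0.01, 0, 0, 0, -0.01, 0, 0, 0.01]

```text
clock: 23.52
position: [0.5188, -0.0858, 0.2574]
ee_rot: [0.621, 0.784, -0.0, 0.0]
ft_force: [-0.2, 0.2, -2.0]
grip_width: 0.191
grasp_force: 98.3
```

```bash
python3 c.py
```

```text
23.525 q [ 0.5615  0.3044 -0.5517  1.8652  0.1854  1.0226  0.1635] p [ 0.5188 -0.0858  0.2574] yaw 1.8011002190345202 tq [ 0.1085 -0.009   0.0141] f [-0.2337  0.2122 -2.0338] w 0.016274276215570573 98.3442485332489
```

move_arm:
  plan: [0, 0, 0, -0.005, 0, 0, 0.01, 0, 0, 0, -0.01, 0, 0, 0.01, 0, 0, 0, -0.014, 0, 0, 0.01, 0, 0, 0, -0.014, 0, 0, 0.01]

```text
clock: 24.02
position: [0.522, -0.0994, 0.2574]
ee_rot: [0.621, 0.784, -0.0, 0.0]
ft_force: [1.2, 0.6, -2.7]
grip_width: 0.199
grasp_force: 98.4
```

```bash
python3 c.py
```

```text
24.025 q [ 0.5759  0.3146 -0.5428  1.8517  0.1882  1.0261  0.1871] p [ 0.522  -0.0994  0.2574] yaw 1.8011472171250897 tq [ 0.1138  0.0462 -0.0144] f [ 1.1886  0.5678 -2.6915] w 0.01696656322015777 98.4381115436554
```

move_arm:
  plan: [0, 0, 0, -0.005, 0, 0, 0.01, 0, 0, 0, -0.01, 0, 0, 0.01, 0, 0, 0, -0.015, 0, 0, 0.01, 0, 0, 0, -0.015, 0, 0, 0.01]

```text
clock: 24.52
position: [0.5255, -0.1141, 0.2574]
ee_rot: [0.621, 0.784, -0.0, 0.0]
ft_force: [-0.0, -1.2, -2.9]
grip_width: 0.195
grasp_force: 98.5
```

```bash
python3 c.py
```

```text
24.525 q [ 0.5909  0.3263 -0.5333  1.836   0.1914  1.0301  0.2119] p [ 0.5255 -0.1141  0.2574] yaw 1.8010329108091556 tq [0.0883 0.061  0.0381] f [-0.037  -1.233  -2.8685] w 0.01666545176351782 98.50310683250427
```

Seated without contact force, origin about 4 mm from the axis. Next the first part of the arc (r = 0.113).

move_arm:
  plan: [0, 0, 0.1, -0.0006, 0.0113, 0, 0.01, 0, 0, 0.2, -0.0023, 0.0224, 0, 0.01, 0, 0, 0.3, -0.005, 0.0334, 0, 0.01, 0, 0, 0.3, -0.005, 0.0334, 0, 0.01]

```text
clock: 25.02
position: [0.558, -0.1118, 0.2563]
ee_rot: [0.732, 0.682, -0.003, -0.001]
ft_force: [-7.5, -4.9, -1.6]
grip_width: 0.194
grasp_force: 99.0
```

```bash
cat > f.py <<'E'
exec(open("c.py").read())
d=o["position"][:2]-np.array([.5513,-.2245]);print("r",np.hypot(*d),"polar",np.arctan2(d[1],d[0]))
M=T(o);print("f tool",M[:3,:3].T@o["ft_force"])
E
python3 f.py
```

```text
25.025 q [ 0.5139  0.3844 -0.4759  1.7557  0.2013  1.0548 -0.1034] p [ 0.558  -0.1118  0.2563] yaw 1.50050770620244 tq [-1.056   1.7644  0.721 ] f [-7.5326 -4.9477 -1.6022] w 0.016548845683093838 99.03230309486389
r 0.1129452537945497 polar 1.5115400023480385
f tool [-5.461  -7.1581  1.6511]
```

move_arm:
  plan: [0, 0, 0.1, -0.0006, 0.0113, 0, 0.01, 0, 0, 0.2, -0.0023, 0.0224, 0, 0.01, 0, 0, 0.3, -0.005, 0.0334, 0, 0.01, 0, 0, 0.4, -0.0089, 0.044, 0, 0.01, 0, 0, 0.5, -0.0138, 0.0542, 0, 0.01, 0, 0, 0.5, -0.0138, 0.0542, 0, 0.01]

```text
clock: 25.78
position: [0.611, -0.1288, 0.256]
ee_rot: [0.877, 0.48, -0.003, -0.001]
ft_force: [-8.8, -2.4, -1.9]
grip_width: 0.199
grasp_force: 99.1
```

```bash
python3 f.py
```

```text
25.775 q [ 0.4203  0.4786 -0.3683  1.6084  0.189   1.0955 -0.568 ] p [ 0.611  -0.1288  0.256 ] yaw 1.0008077084163594 tq [-0.3869  2.0586  0.7756] f [-8.8462 -2.3875 -1.9493] w 0.01703547859844105 99.115229845047
r 0.112805886431194 polar 1.012820982043422
f tool [-6.7763 -6.1502  2.0028]
```

move_arm:
  plan: [0, 0, 0.1, -0.0006, 0.0113, 0, 0.01, 0, 0, 0.2, -0.0023, 0.0224, 0, 0.01, 0, 0, 0.3, -0.005, 0.0334, 0, 0.01, 0, 0, 0.42, -0.0098, 0.0461, 0, 0.01, 0, 0, 0.42, -0.0098, 0.0461, 0, 0.01]

```text
clock: 26.4
position: [0.6448, -0.1614, 0.256]
ee_rot: [0.958, 0.286, -0.003, -0.001]
ft_force: [-9.2, 1.0, -2.6]
grip_width: 0.193
grasp_force: 99.2
```

```bash
python3 f.py
```

```text
26.4 q [ 0.3761  0.546  -0.273   1.4949  0.1559  1.1275 -0.9168] p [ 0.6448 -0.1614  0.256 ] yaw 0.5808855049978178 tq [0.1745 1.977  0.8568] f [-9.216   0.9533 -2.5559] w 0.0164680453189536 99.19170498847961
r 0.11277273417415755 polar 0.5940448229509481
f tool [-7.1703 -5.8456  2.606 ]
```

Torque has stayed on the plateau for about 0.92 rad of seating. Easing back to the springy neutral, then sliding off.

move_arm:
  plan: [0, 0, -0.07, -0.0003, -0.0079, 0, 0.01, 0, 0, -0.14, -0.0011, -0.0158, 0, 0.01, 0, 0, -0.14, -0.0011, -0.0158, 0, 0.01]

```text
clock: 26.78
position: [0.6354, -0.15, 0.2571]
ee_rot: [0.936, 0.353, -0.001, 0.001]
ft_force: [-1.9, -5.5, -1.7]
grip_width: 0.191
grasp_force: 98.7
```

```bash
python3 f.py
```

```text
26.775 q [ 0.3886  0.5237 -0.3049  1.5303  0.1706  1.1149 -0.8021] p [ 0.6354 -0.15    0.2571] yaw 0.7219522679602546 tq [-0.9521  0.3443  0.03  ] f [-1.9337 -5.4836 -1.7194] w 0.016326955599711066 98.71135354042053
r 0.11235782189641651 polar 0.7254102175921425
f tool [-5.0707  2.8367  1.7342]
```

move_arm:
  plan: [0, 0, 0.03, 0, 0.0034, 0, 0.01, 0, 0, 0.03, 0.01, 0.0034, 0, 0.01, 0, 0, 0.03, 0.02, 0.0034, 0, 0.01, 0, 0, 0.03, 0.02, 0.0034, 0, 0.01]

```text
clock: 27.28
position: [0.6479, -0.146, 0.2532]
ee_rot: [0.942, 0.336, -0.011, 0.001]
ft_force: [-28.7, -20.4, -1.2]
grip_width: 0.191
grasp_force: 98.9
```

```bash
python3 f.py
```

```text
27.275 q [ 0.3619  0.5539 -0.291   1.4919  0.1798  1.1395 -0.8526] p [ 0.6479 -0.146   0.2532] yaw 0.6845442559300059 tq [-4.6592  6.3625  0.2182] f [-28.6675 -20.3603  -1.1794] w 0.01634300097590171 98.89046430587769
r 0.12445117910164695 polar 0.6825652801564388
f tool [-35.0504  -2.3444   1.9319]
```

It resists with 35 N, caused by a residual couple of about 0.5 N m that wedges the jaws. I'll turn back a little, under light pull.

move_arm:
  plan: [0, 0, -0.012, 0, -0.0015, 0, 0.01, 0, 0, -0.025, 0, -0.003, 0, 0.01, 0, 0, -0.025, 0, -0.003, 0, 0.01]

```text
clock: 27.65
position: [0.6469, -0.1424, 0.2542]
ee_rot: [0.937, 0.348, -0.008, 0.001]
ft_force: [-22.7, -18.1, -1.7]
grip_width: 0.191
grasp_force: 98.8
```

```bash
python3 f.py
python3 - <<'E'
from h import *
p=cam("top","t9")
for l in("wrench","wrench_handle","nut_hex"):
    for d in manip.tip_of(p,l)[:2]: print(l,d["conf"],w(p,d["position"]))
E
```

```text
27.65 q [ 0.3637  0.5491 -0.2985  1.4979  0.1805  1.1351 -0.8323] p [ 0.6469 -0.1424  0.2542] yaw 0.7107630173426202 tq [-3.8846  4.9722  0.1921] f [-22.7055 -18.0592  -1.6506] w 0.01632822669916328 98.77122044563293
r 0.12602576133368662 polar 0.7093525024348735
f tool [-28.9587  -1.1187   2.1321]
nut_hex 0.68 [ 0.5666 -0.4122  0.0872]
nut_hex 0.59 [ 0.7962 -0.2795  0.0851]
```

move_arm:
  plan: [0, 0, -0.02, 0, -0.0025, 0, 0.01, 0, 0, -0.04, 0, -0.005, 0, 0.01, 0, 0, -0.04, 0, -0.005, 0, 0.01]

```text
clock: 28.22
position: [0.6485, -0.131, 0.2577]
ee_rot: [0.929, 0.37, 0.001, -0.0]
ft_force: [0.1, 0.2, -2.6]
grip_width: 0.191
grasp_force: 98.7
```

```bash
python3 f.py
```

```text
28.225 q [ 0.3629  0.5415 -0.3162  1.504   0.1779  1.1236 -0.8005] p [ 0.6485 -0.131   0.2577] yaw 0.7581744457258295 tq [ 0.0428 -0.1197 -0.0223] f [ 0.1012  0.1612 -2.6221] w 0.016327563025403224 98.73469233512878
r 0.13485873668378318 polar 0.7659116915018457
f tool [ 0.1813 -0.048   2.6223]
```

Free, with zero force. Sliding out fully.

move_arm:
  plan: [0, 0, 0, 0.008, 0, 0, 0.01, 0, 0, 0, 0.016, 0, 0, 0.01, 0, 0, 0, 0.026, 0, 0, 0.01, 0, 0, 0, 0.04, 0, 0, 0.01, 0, 0, 0, 0.055, 0, 0, 0.01, 0, 0, 0, 0.055, 0, 0, 0.01]

```text
clock: 28.98
position: [0.689, -0.0922, 0.2572]
ee_rot: [0.929, 0.371, 0.0, -0.0]
ft_force: [0.0, -0.3, -2.9]
grip_width: 0.195
grasp_force: 98.7
```

```bash
python3 f.py
python3 - <<'E'
from h import *
u=np.array([np.cos(3.6986),np.sin(3.6986)]);c=np.array([.562,.013])+.038*-u
print(c);row(c[0],c[1],.33,.557);row(c[0],c[1],.184,.557)
E
```

```text
28.975 q [ 0.2863  0.6103 -0.3166  1.3999  0.1945  1.1619 -0.8658] p [ 0.689  -0.0922  0.2572] yaw 0.7591083751423094 tq [ 0.0722 -0.0881  0.0211] f [ 0.0459 -0.2717 -2.8755] w 0.01666017946771032 98.714439868927
r 0.19092390396597023 polar 0.7652875068254246
f tool [-0.1565  0.2303  2.8753]
[0.5943 0.0331]
row [-0.0007 -0.0009  0.2021] [ 0.0176 -0.1562 -0.0727] rows>= 3.0 yaw now 0.7591
row [-0.0007 -0.0009  0.2021] [ 0.0175 -0.1561  0.0733] rows>= 3.0 yaw now 0.7591
```

move_arm:
  plan: [0, 0, 0, 0, 0, -0.05, 0.01, 0, 0, 0.06, 0.004, -0.04, -0.05, 0.01, 0, 0, 0.12, 0.009, -0.08, -0.05, 0.01, 0, 0, 0.2, 0.013, -0.12, -0.05, 0.01, 0, 0, 0.2, 0.0175, -0.156, -0.03, 0.01, 0, 0, 0.2, 0.0175, -0.156, 0.0, 0.01, 0, 0, 0.2, 0.0175, -0.156, 0.02, 0.01, 0, 0, 0.2, 0.0175, -0.156, 0.02, 0.01]

```text
clock: 29.98
position: [0.5934, 0.0303, 0.2359]
ee_rot: [0.962, 0.274, -0.001, -0.0]
ft_force: [-0.7, -0.6, -1.8]
grip_width: 0.199
grasp_force: 98.7
```

Run:
```python
from h import *
exec(open("c.py").read())
p=cam("wrist","w10")
g=cv2.cvtColor(p["color"],cv2.COLOR_RGB2GRAY).astype(float)
def sub(v,a,t=65): i=np.where(np.diff((v>t).astype(int)))[0];return [a+k+(t-v[k])/(v[k+1]-v[k]) for k in i]
for r in(180,200,220,330): print(r,np.round(sub(g[r,245:325],245),1))
print(np.round(sub(g[115:175,272],115),1))
for n in("side","top"):
  p=cam(n)
  for l in("wrench","wrench_handle"):
    for d in manip.tip_of(p,l)[:1]: print(n,l,d["conf"],w(p,d["position"]))
row(.5943,.0331,.182,.557)
```

```text
29.975 q [ 0.1518  0.4385 -0.345   1.7097  0.1688  1.0256 -1.2664] p [0.5934 0.0303 0.2359] yaw 0.5557004807677689 tq [ 0.0303 -0.1143  0.0168] f [-0.706  -0.6036 -1.8086] w 0.017028671602314572 98.69596123695374
180 [259.8 306.4]
200 [260.  306.1]
220 [260.5 305.5]
330 [262.6 303. ]
[120.4 139.8]
side wrench 0.78 [ 0.4999 -0.0287  0.0594]
side wrench_handle 0.76 [0.5956 0.0305 0.0653]
top wrench 0.4 [ 0.5059 -0.0279  0.0556]
row [ 0.0007 -0.0011 -0.0005] [ 0.0012 -0.0016  0.0562] rows>= 1.0 yaw now 0.5565
```

The grip is unchanged and level. Lowering onto the mat and releasing.

move_arm:
  plan: [0, 0, 0, 0.001, 0, 0.025, 0.01, 0, 0, 0, 0.001, 0, 0.045, 0.01, 0, 0, 0, 0.001, 0, 0.056, 0.01, 0, 0, 0, 0.001, 0, 0.057, 0.01, 0, 0, 0, 0.001, 0, 0.057, 0.01]

```text
clock: 30.95
position: [0.5947, 0.0318, 0.1805]
ee_rot: [0.962, 0.275, 0.0, 0.0]
ft_force: [0.0, 1.0, -2.0]
grip_width: 0.193
grasp_force: 98.9
```

```bash
python3 c.py
```

```text
30.95 q [ 0.1368  0.5122 -0.3308  1.7386  0.201   0.9239 -1.2903] p [0.5947 0.0318 0.1805] yaw 0.5567586774389823 tq [ 0.0522  0.0356 -0.0043] f [ 0.0156  1.0122 -2.0084] w 0.016446669692943446 98.87870907783508
```

move_arm:
  plan: [0, 0, 0, 0, 0, 0.002, 0.01, 0, 0, 0, 0, 0, 0.002, 0.01, 0, 0, 0, 0, 0, 0.002, 0.04, 0, 0, 0, 0, 0, 0.002, 0.07, 0, 0, 0, 0, 0, 0.002, 0.085, 0, 0, 0, 0, 0, 0.002, 0.085, 0, 0, 0, 0, 0, -0.05, 0.085, 0, 0, 0, 0, 0, -0.1, 0.085, 0, 0, 0, 0, 0, -0.15, 0.085, 0, 0, 0, 0, 0, -0.2, 0.085, 0, 0, 0, 0, 0, -0.2, 0.085, 0, 0, 0, 0, 0, -0.2, 0.085]

```text
clock: 32.45
position: [0.5944, 0.0317, 0.3798]
ee_rot: [0.962, 0.275, -0.0, 0.0]
ft_force: [0.1, 0.2, -0.3]
grip_width: 0.996
grasp_force: 0.0
```

Run:
```python
from h import *
exec(open("c.py").read())
for n in("side","top","wrist"):
  p=cam(n,"fin_"+n)
  for l in("wrench","wrench_handle","mat","jar","dish","tin"):
    for d in manip.tip_of(p,l)[:1]: print(n,l,round(d["conf"],2),w(p,d["position"]))
```

```text
32.45 q [ 0.1684  0.3057 -0.3651  1.5626  0.1121  1.2945 -1.2261] p [0.5944 0.0317 0.3798] yaw 0.55672080229743 tq [ 0.0217 -0.0131 -0.0343] f [ 0.1119  0.1913 -0.2641] w 0.08505744629585091 0.0
side wrench 0.92 [ 0.5011 -0.027   0.004 ]
side wrench_handle 0.88 [0.5962 0.0312 0.01  ]
side mat 0.96 [0.5606 0.0137 0.0017]
side jar 0.97 [0.7588 0.0885 0.0019]
side dish 0.85 [ 0.7478 -0.1183 -0.0015]
side tin 0.77 [0.4024 0.0432 0.    ]
top wrench 0.62 [ 0.5004 -0.0281 -0.0034]
top dish 0.67 [ 0.7449 -0.1173 -0.0017]
wrist wrench 0.62 [ 0.5017 -0.0258 -0.0017]
wrist wrench_handle 0.77 [0.5955 0.0327 0.0074]
wrist mat 0.57 [0.564  0.0124 0.0047]
wrist jar 0.59 [ 0.7571  0.0848 -0.0015]
wrist dish 0.65 [ 0.7437 -0.1166  0.0022]
wrist tin 0.56 [0.4056 0.0423 0.005 ]
```

The wrench lies flat on the mat and is let go, the bystanders haven't moved, and the tightening estimate is about 1.0 rad. Handing in.

```bash
python3 -c "
from workcell import manip
print(manip.hand_in())"
```

```text
the job is handed in; nothing more can be done
None
```

I handed the job in at about 32 s of the 72 s allowed, with every step carried out but no verdict returned: the nut went hand-tight by hand, then about one flat (estimated 1.0 rad) with the wrench alone, and the wrench lies flat on the mat, let go, with jar, dish and tin where they were.

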